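Prime the bench hand pump

TASK

Prime the hand pump on the lab bench: with a fingertip push the upright peg of its swing lock round as far as it goes, so that the prop swings out from under the plunger knob, then press the knob all the way down and let it come all the way up again, over and over, until the indicator pin stands fully out, and finish with the lock still swung aside and the knob up and let go. Only touch and press: grip and lift nothing, and never touch the indicator pin, which only the pumping may raise. The pump stands loose, so leave it standing where it is, and leave the other things on the bench undisturbed.

Things in the scene. Friction and masses are not known exactly. Their poses are not given: they have to be found in the camera images.
- pump: Hand pump standing loose on the bench, about 3 kg. Origin at z 0 on the bench top; offsets below are in its frame, mm. Dark cast base x -60..60, y -110..85, 18 high. On it, in a row along y: pivot post (diameter 18, y -85, top z 92), aluminium barrel with the plunger (diameter 54, y -40, top z 90), slimmer tower with the indicator pin (diameter 32, y +50, top z 85).
- knob_top (a point): Centre of the top face of the plunger's knob, moves with it. The knob is a flat black disc, diameter 44, 14 thick, on a stem of diameter 10, at x 0, y -40 of the pump; its top is at z 135 when up and z 111 when fully down.
- plunger (a joint): How far the plunger is pressed, m: 0 = up, 0.024 = bottomed. It moves straight down; a spring brings it up within 0.3 s once let go. The push needed is about 5 N at the top, 11 to 14 N at the bottom. While the lock is shut its prop stops the plunger after 2 mm.
- lock_peg (a point): Centre of the top of the swing lock's upright steel peg (diameter 10, z 99 to 130), 55 from the lock's vertical pivot axis at x 0, y -85 of the pump. At lock angle a it is at x 55 sin a, y -85 - 55 cos a of the pump. About 1 N at the peg moves the lock; it stays where it is left.
- lock (a joint): Angle of the swing lock, rad, counter-clockwise seen from above: 0 = shut (peg towards -y of the pump), 1.4 = stop, fully aside (peg towards +x). A flat steel arm (12 wide, z 92 to 99) with the peg at one end and, 30 from the pivot at the other, a round prop (diameter 14, up to z 119) that stands under the knob when shut and is clear of it beyond about 0.8.
- pin_top (a point): Centre of the top of the indicator pin (steel, diameter 10, head 14), at x 0, y +50 of the pump; z 89 when fully in, z 124 when fully out.
- pin (a joint): How far the indicator pin has risen, m: 0 = in, 0.035 = fully out. Starts at 0 to 0.019 and climbs one 7 mm notch per full stroke (the first gives 0 to 9); stays up by friction. Two to six full strokes bring it out; further ones change nothing. A stroke under about 20 mm, or one begun before the knob is back within 5 mm of its top, may gain nothing.
- mass_big: Bystander: brass disc weight, diameter 44, 34 high with its stub; origin at the centre of its underside. Stands loose behind the pump (+x side), leave it.
- mass_small: Bystander: brass disc weight, diameter 32, 30 high with its stub; origin at the centre of its underside. Stands loose behind the pump (+x side), leave it.
- bar_magnet: Bystander: bar magnet 80 by 12 by 12 lying loose before the pump (-x side), long side along its y; origin at the centre of its underside.
- telescope: Bystander: reading telescope on a round black three-footed base of diameter 130; black tube 150 long at z 203 on an aluminium column; origin at the centre of its underside.
- tuning_fork: Bystander: tuning fork on a wooden box 160 by 80 by 45, total height 195; origin at the centre of its underside.
- beaker: Bystander: glass beaker, diameter 68, 85 high; origin at the centre of its underside.
- screwdriver: Bystander: screwdriver lying on the bench along its own x; origin at its underside.

How it is judged:
By the outcome, as a careful person would: the job done as asked, in the order asked, and still so for the second after the job is handed in, with the robot touching nothing.
It also fails if it takes over 58 s, if anything falls off the work surface, if the arm or the gripper's body presses on something with over 40 N, if the wrist force passes 120 N, or if a joint passes its speed limit or range.

ROBOT

A 6-joint arm with a two-finger parallel gripper is mounted at the origin on the work surface. World frame = base frame: x ahead of the robot, y to its left, z up, the work surface at z = 0. Lengths are in m, angles in degrees, forces in N, time in s.
With the tool pointing down it reaches from about 0.25 to 0.725 m from the base axis. Payload 9.7 kg.
Tool frame: the origin (TCP) lies at the very end of the fingers, on their centre line; the grasp point (between the pads) lies 19 mm behind it; z points along the fingers, y is the direction in which the jaws open and shut (so a half turn about z gives the same grasp; the last joint's range is limited). The gripper opens to 85 mm and grips with 20 to 120 N. Pads are 22 mm wide; open, the fingers measure 114 mm over their backs; the gripper's body (76 mm by 85 mm) begins 54 mm behind the grasp point. The pads swing forward as they close: fully open they stand 13 mm farther back than shut.
Start: joints at [70.417, 4.979, 10.078, 95.1, 0, 90], TCP at [0.184, 0.518, 0.231] pointing down, gripper open.
Joint ranges: [-179.16, 179.16], [-48.56, 103.87], [-65.8, 70.77], [-126.05, 130.52], [-82.76, 87.17], [-180, 180]. Speed limits (degrees/s): [127.2, 127.2, 147.25, 180, 180, 180].

INTERFACE

Orientations are given as [roll, pitch, yaw] about the fixed x, y, z axes, in that order (R = Rz(yaw) Ry(pitch) Rx(roll)).
In Python, from workcell import bot gives the robot as it stands.
- The arm moves only by the shell command python3 -m pendant 'ROWS' [FORCE]. ROWS is JSON, a list that holds one entry, the list of rows, each a list of 7 numbers: the shift along the tool's x, y, z in cm, then the turn, a rotation vector about the tool's x, y, z in rad, then the opening in per cent of the stroke, from 0 (shut) to 100 (fully open). In form: [[[dx, dy, dz, ax, ay, az, gripper], ...]]. A call has 1 to 5 rows; each row shifts and turns the pose as measured when the row begins, along the tool's axes as they then stand; what a row does not reach is not made up. A row lasts 1/12 s, in which the tool goes at most 41.7 mm and 7.16 degrees, less where a joint would pass 70% of its speed; a pose out of reach is approached as far as the arm can. A call with a gripper value outside its range is refused whole. The fingers move at their own pace and stop on an object; FORCE is the grip in N (left out, the last holds). Time passes only in rows, so rows that do not move let the fingers close. It gives the time, the measured TCP pose, the force and the opening at its end, in the units of the state.
- bot.get_obs(): the state, without advancing time (a new reading comes with each control period).
- bot.camera(name): name is "side" or "top" or "wrist"; returns the picture (420x560x3 uint8, red, green, blue); there is no depth.
- bot.get_calibration(name): a dict with "intrinsics" (3x3 intrinsics, pixels), "pose" (4x4, takes a point from camera to world coordinates); the wrist camera has in their place "T_tool_cam" (4x4, takes a point from camera to tool coordinates, whose origin is the TCP and whose axes are the flange's). Camera axes: x right, y down, z forward; pixel columns grow to the right and rows downward; lengths in m; the calibration is good to about 2 mm. A picture is of the moment at which its call begins: read the wrist's pose just before it. get_calibration takes no time and is no camera call.
- bot.job_done(): hands the job in, once; it reports no verdict.
Trained networks look in the newest picture that a camera, given by its name, has taken for a name from the list of things; names that differ only in an ending like _2 or _b are one class to them, and where a whole thing is asked for, a point or a joint stands for the part that bears it (a point fixed in the world has none). Each returns a list of dicts, best first, with "confidence" (0 to 1); they miss things now and then, are a little off and sometimes report something else, mostly with a low value. They report only what shows in the picture. A call takes as long as a camera call.
- bot.masks_of(camera, thing): "pixels" (420x560 bool, what is visible of it) and "extent" ([left, top, right, bottom] in pixels, round what is visible of it).
- bot.mark_of(camera, thing): "uv" ([column, row] in pixels: a listed point, or the origin of a listed thing).
The state is a dict: "time": time; "q": joint angles; "qd": joint speeds; "joint_efforts": joint torques, N m; "ee_pos": TCP position; "tcp_rot": TCP orientation; "wrist_force": force on the tool from outside, world axes, zero at the start; "torque": the same for the moment, N m; "opening": finger opening in m.
Only numpy, scipy, OpenCV 4.12 (cv2) and the standard library are available. Lean on these libraries where they do the work, as an engineer would, in place of code of your own. Each camera call takes 0.05 s, during which the arm holds its last target. There are 200 camera calls.

## Working session

There is one attempt and no reset: what is moved stays moved. The work goes in short steps, Python scripts to look and compute and a shell command to move; the robot and the scene stay as the last step left them, time stands still between calls to the robot, and variables do not carry over. Pictures are saved under pics/ and viewed, about 8 in all and at most 12, crops included, and the job is handed in when it is done.

```bash
mkdir -p pics
cat > h.py <<'E'
from workcell import bot
import numpy as np, cv2
from scipy.spatial.transform import Rotation as R
def cam(n):
    c=bot.get_calibration(n); K=np.array(c['intrinsics'])
    if n=='wrist':
        o=bot.get_obs(); T=np.eye(4); T[:3,:3]=R.from_euler('xyz',o['tcp_rot'],degrees=True).as_matrix(); T[:3,3]=o['ee_pos']
        return K,T@np.array(c['T_tool_cam'])
    return K,np.array(c['pose'])
def ray(n,uv):
    K,P=cam(n); d=P[:3,:3]@np.linalg.inv(K)@[uv[0],uv[1],1]; return P[:3,3],d/np.linalg.norm(d)
def atz(n,uv,z):
    o,d=ray(n,uv); return o+d*(z-o[2])/d[2]
def proj(n,p):
    K,P=cam(n); c=np.linalg.inv(P)@np.append(p,1); q=K@c[:3]; return q[:2]/q[2]
def save(n,f): 
    im=bot.camera(n); cv2.imwrite('pics/'+f,im[:,:,::-1]); return im
E
python3 - <<'E'
from h import *
print(bot.get_obs())
for n in ('top','side'):
    save(n,n+'0.png')
    for t in ('pump','knob_top','lock_peg','pin_top','mass_big','mass_small','bar_magnet','telescope','tuning_fork','beaker','screwdriver'):
        for m in bot.mark_of(n,t)[:2]:
            z={'knob_top':.135,'lock_peg':.13,'pin_top':.095}.get(t,0)
            print(n,t,np.round(m['uv']),round(m['confidence'],2),np.round(atz(n,m['uv'],z),3))
a=cv2.imread('pics/top0.png');b=cv2.imread('pics/side0.png')
E
```

```text
{'time': 0.0, 'q': array([7.04172933e+01, 5.00878920e+00, 1.00349670e+01, 9.50997210e+01,
       1.14499945e-03, 8.99995458e+01]), 'qd': array([ 0.03673955, -0.01208149,  0.12338369,  0.01511963,  0.04722649,
        0.08809395]), 'joint_efforts': array([ 3.47617126e-03, -5.20392931e+01,  4.64799750e+01,  1.64512015e-02,
        1.61510720e-04,  4.92988647e-06]), 'ee_pos': array([0.18425939, 0.51797213, 0.23060984]), 'tcp_rot': array([-1.79926457e+02, -1.14558153e-03,  1.60417746e+02]), 'wrist_force': array([-0.16942851,  0.01013555, -0.63784831]), 'torque': array([-0.03325161,  0.03204887,  0.00533579]), 'opening': 0.0853552029115416}
top pump [267. 218.] 0.87 [0.52  0.077 0.   ]
top knob_top [282. 212.] 0.63 [0.53  0.038 0.135]
top lock_peg [255. 256.] 0.71 [0.423 0.1   0.13 ]
top lock_peg [322. 208.] 0.61 [ 0.542 -0.059  0.13 ]
top mass_big [437. 241.] 0.69 [ 0.468 -0.386  0.   ]
top mass_big [243. 180.] 0.49 [0.624 0.147 0.   ]
top mass_small [270. 171.] 0.57 [0.649 0.072 0.   ]
top bar_magnet [256. 253.] 0.5 [0.422 0.106 0.   ]
top telescope [138. 156.] 0.74 [0.682 0.436 0.   ]

[... 235 characters left out ...]
0.41 [0.419 0.116 0.   ]
side pump [274. 219.] 0.88 [0.525 0.083 0.   ]
side knob_top [280. 202.] 0.64 [0.532 0.036 0.135]
side lock_peg [292. 224.] 0.47 [ 0.538 -0.052  0.13 ]
side pin_top [267. 187.] 0.45 [0.523 0.147 0.095]
side mass_big [293. 196.] 0.47 [0.62  0.159 0.   ]
side mass_small [309. 210.] 0.47 [0.651 0.083 0.   ]
side bar_magnet [239. 223.] 0.54 [0.412 0.105 0.   ]
side telescope [285. 145.] 0.9 [0.678 0.419 0.   ]
side telescope [240. 222.] 0.52 [0.416 0.109 0.   ]
side tuning_fork [203. 162.] 0.94 [0.357 0.425 0.   ]
side beaker [304. 347.] 0.58 [ 0.467 -0.366  0.   ]
side screwdriver [270. 190.] 0.57 [0.55  0.214 0.   ]
side screwdriver [303. 161.] 0.52 [0.713 0.315 0.   ]
```

View pics/top0.png

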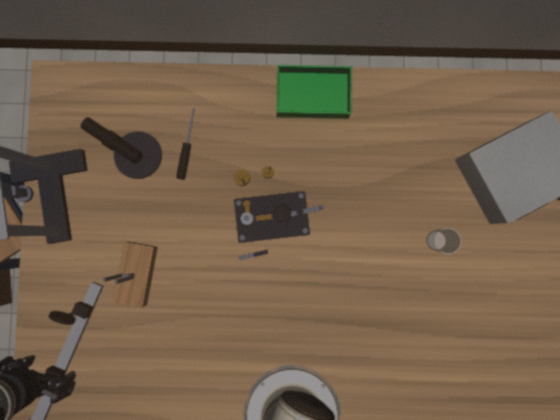

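View pics/side0.png

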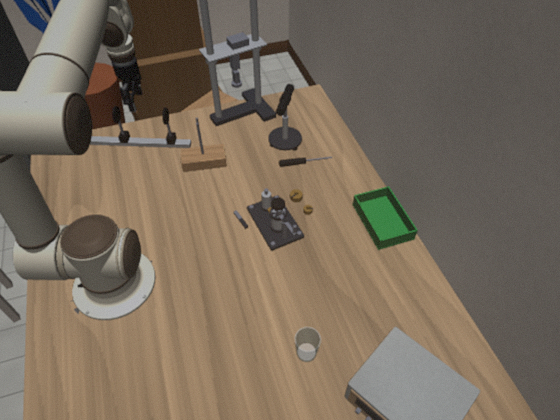

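Both views show the pump near (270,215) top / (275,220) side. The knob is at (282,212) and the peg at (322,208) top, so the lock is shut. Pump yaw is about +5°, and the route there is clear. I'll move over it with the fingers shut.

```bash
python3 -m pendant '[[[0,0,-0.5,0,0,0.11,0],[0,0,-0.5,0,0,0.11,0],[0,0,-0.5,0,0,0.11,0],[0,0,-0.5,0,0,0.11,0]]]' 20
python3 -m pendant '[[[-3.6,-1,0,0,0,0,0],[-3.6,-1,0,0,0,0,0],[-3.6,-1,0,0,0,0,0],[-3.6,-1,0,0,0,0,0],[-3.6,-1,0,0,0,0,0]]]'
python3 -m pendant '[[[-3.6,-1,0,0,0,0,0],[-3.6,-1,0,0,0,0,0],[-3.6,-1,0,0,0,0,0],[-3.6,-1,0,0,0,0,0],[-3.6,-1,0,0,0,0,0]]]'
python3 -m pendant '[[[-3.6,-1,0,0,0,0,0],[-3.6,-1,0,0,0,0,0],[-3.6,-1,0,0,0,0,0],[-3.6,-1,0,0,0,0,0],[-3.6,-1,0,0,0,0,0]]]'
```

```text
time: 1.53
ee_pos: [0.1842, 0.5177, 0.2507]
tcp_rot: [-179.9, 0.1, 134.4]
wrist_force: [1.1, 0.1, -0.2]
opening: 0.0384
time: 1.95
ee_pos: [0.273, 0.3532, 0.249]
tcp_rot: [-179.8, 0.0, 134.3]
wrist_force: [1.0, 0.3, 0.1]
opening: -0.0004
time: 2.37
ee_pos: [0.3648, 0.1812, 0.25]
tcp_rot: [180.0, 0.1, 134.5]
wrist_force: [0.0, 0.8, -0.3]
opening: -0.0004
time: 2.78
ee_pos: [0.4575, 0.008, 0.2519]
tcp_rot: [179.8, 0.2, 134.5]
wrist_force: [0.7, 0.8, 0.4]
opening: -0.0002
```

Run:
```python
from h import *
for n in ('wrist','top'):
    im=save(n,n+'1.png')
    for t,z in (('pump',0),('knob_top',.135),('lock_peg',.13),('pin_top',.095),('pump',0)):
        for m in bot.mark_of(n,t)[:2]:
            print(n,t,np.round(m['uv']),round(m['confidence'],2),np.round(atz(n,m['uv'],z),3))
o=bot.get_obs();print(o['ee_pos'],o['q'].round(1),o['time'])
```

```text
wrist knob_top [373. 239.] 0.72 [0.524 0.04  0.135]
wrist pin_top [443. 139.] 0.63 [0.518 0.134 0.095]
top pump [266. 221.] 0.9 [0.511 0.079 0.   ]
top pump [250. 217.] 0.39 [0.52  0.123 0.   ]
top knob_top [284. 212.] 0.57 [0.529 0.034 0.135]
top lock_peg [323. 208.] 0.57 [ 0.542 -0.062  0.13 ]
top pin_top [247. 220.] 0.52 [0.51  0.125 0.095]
top pump [266. 221.] 0.9 [0.511 0.079 0.   ]
top pump [250. 217.] 0.39 [0.52  0.123 0.   ]
[0.45683277 0.01083157 0.25176104] [ 1.3 -7.5  0.1 97.3  0.  46.8] 3.3833
```

View pics/wrist1.png

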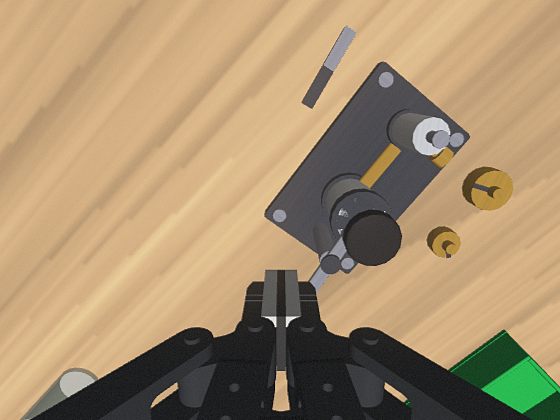

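The wrist view shows the knob at (373,238), pin head at (441,138), pivot post at (331,264) and base corners at (380,62), (265,213) and (469,135). The peg is hidden behind the fingers. I'll fit the pump pose from these.

Run:
```python
from h import *
from scipy.optimize import least_squares
obs=[((-60,85,18),(381,62)),((-60,-110,18),(264,213)),((60,85,18),(469,135)),((0,-40,135),(373,238.5))]
w=lambda s,p:np.array([s[0]+(p[0]*np.cos(s[2])-p[1]*np.sin(s[2]))/1e3,s[1]+(p[0]*np.sin(s[2])+p[1]*np.cos(s[2]))/1e3,p[2]/1e3])
f=lambda s:np.concatenate([proj('wrist',w(s,p))-u for p,u in obs])
r=least_squares(f,[.52,.08,.09],x_scale=[.01,.01,.1]);s=r.x
print(s,np.degrees(s[2]),r.fun.round(1))
for k,p in dict(pivot=(0,-85,99),peg0=(0,-140,130),knob=(0,-40,135),pin=(0,50,95)).items(): print(k,w(s,p).round(4),proj('wrist',w(s,p)).round(),proj('top',w(s,p)).round())
import sys
ty=R.from_euler('xyz',bot.get_obs()['tcp_rot'],degrees=True).as_matrix();print(ty.round(3))
for h in(.0,):
  for a in np.arange(0,1.45,.2):
    n=ty[:2,1]; peg=w(s,(55*np.sin(a),-85-55*np.cos(a),110))[:2]
    print(round(a,1),peg.round(4),(peg-n*.0195).round(4))
```

```text
[0.51833945 0.08173803 0.13879883] 7.952586994054424 [ 1.  -4.3 -3.4  3.2  3.2  0.3 -0.8  2. ]
pivot [ 0.5301 -0.0024  0.099 ] [329. 263.] [298. 213.]
peg0 [ 0.5377 -0.0569  0.13  ] [292. 327.] [321. 210.]
knob [0.5239 0.0421 0.135 ] [372. 241.] [280. 214.]
pin [0.5114 0.1313 0.095 ] [435. 137.] [245. 219.]
[[-0.702  0.713  0.005]
 [ 0.713  0.702  0.   ]
 [-0.003  0.004 -1.   ]]
0.0 [ 0.5377 -0.0569] [ 0.5238 -0.0706]
0.2 [ 0.5484 -0.0543] [ 0.5345 -0.068 ]
0.4 [ 0.5583 -0.0497] [ 0.5444 -0.0633]
0.6 [ 0.5671 -0.0431] [ 0.5532 -0.0568]
0.8 [ 0.5745 -0.0349] [ 0.5606 -0.0486]
1.0 [ 0.58   -0.0255] [ 0.5662 -0.0392]
1.2 [ 0.5836 -0.0151] [ 0.5697 -0.0288]
1.4 [ 0.5851 -0.0042] [ 0.5712 -0.0179]
```

```bash
python3 -m pendant '[[[-3.5,-1.2,0,0,0,0,0],[-3.5,-1.2,0,0,0,0,0],[-3.5,-1.2,0,0,0,0,0],[0,0,3.5,0,0,0,0],[0,0,3.5,0,0,0,0]]]'
python3 - <<'E'
from h import *
im=save('wrist','wrist2.png')
o=bot.get_obs();print(o['ee_pos'])
for m in bot.mark_of('wrist','lock_peg')[:2]: print(m['uv'],m['confidence'],atz('wrist',m['uv'],.13))
print(proj('wrist',[.5377,-.0569,.13]))
E
```

```text
time: 3.8
ee_pos: [0.5117, -0.0904, 0.1893]
tcp_rot: [179.2, 0.9, 135.1]
wrist_force: [0.6, -0.7, -0.9]
opening: 0.0001
[ 0.50961614 -0.08993982  0.1820408 ]
[356.0, 237.5] 0.83 [ 0.53768392 -0.05627344  0.13      ]
[355.19134878 238.23811811]
```

View pics/wrist2.png

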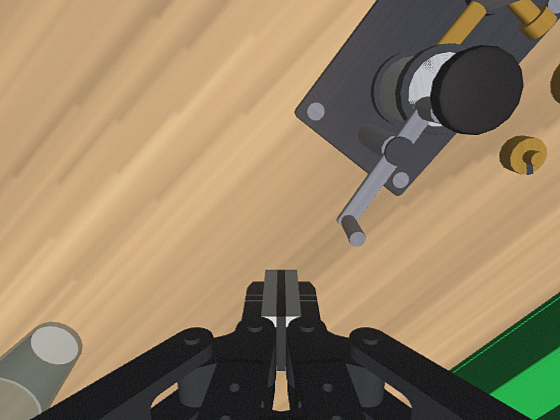

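The peg shows at (356,238), within 1 mm of the fit. Next I descend beside it, then approach.

```bash
python3 -m pendant '[[[0,0,3.4,0,0,0,0],[0,0,3.4,0,0,0,0],[0,0,0.3,0,0,0,0],[0.2,0,0,0,0,0,0],[0,0,0,0,0,0,0]]]'
python3 - <<'E'
from h import *
o=bot.get_obs();T=R.from_euler('xyz',o['tcp_rot'],degrees=True).as_matrix()
print(o['ee_pos'],o['tcp_rot'],o['wrist_force'].round(1),T.T@([.5377,-.0567,.112]-o['ee_pos']))
E
```

```text
time: 4.32
ee_pos: [0.509, -0.0853, 0.1204]
tcp_rot: [179.4, 0.7, 135.3]
wrist_force: [-0.2, -0.1, 0.2]
opening: 0.0001
[ 0.50897758 -0.0852917   0.1204173 ] [179.35459003   0.71034627 135.33441835] [-0.2 -0.1  0.2] [-0.00022459  0.04042855  0.00887669]
```

```bash
python3 -m pendant '[[[0,0.8,0.5,0,0,0,0],[0,0.8,0.3,0,0,0,0],[0,0.4,0.1,0,0,0,0],[0,0.2,0,0,0,0,0],[0,0.2,0,0,0,0,0]]]'
python3 -m pendant '[[[-0.2,0.3,0,0,0,0,0],[-0.2,0.4,0,0,0,0,0],[-0.3,0.5,0,0,0,0,0],[-0.3,0.5,0,0,0,0,0],[-0.2,0.5,0,0,0,0,0]]]'
python3 - <<'E'
from h import *
o=bot.get_obs();save('wrist','wrist3.png')
for m in bot.mark_of('wrist','lock_peg')[:2]: print(m['uv'],m['confidence'],atz('wrist',m['uv'],.13),o['ee_pos'])
E
```

```text
time: 4.73
ee_pos: [0.5311, -0.0661, 0.1197]
tcp_rot: [179.0, 1.2, 135.4]
wrist_force: [-1.0, -1.3, 0.4]
opening: 0.0003
time: 5.15
ee_pos: [0.5567, -0.0583, 0.1209]
tcp_rot: [179.0, 1.2, 135.4]
wrist_force: [-2.8, -1.1, 1.2]
opening: 0.0
[322.4, 303.3] 0.91 [ 0.56910447 -0.04576728  0.13      ] [ 0.55667805 -0.05827085  0.12093288]
```

View pics/wrist3.png

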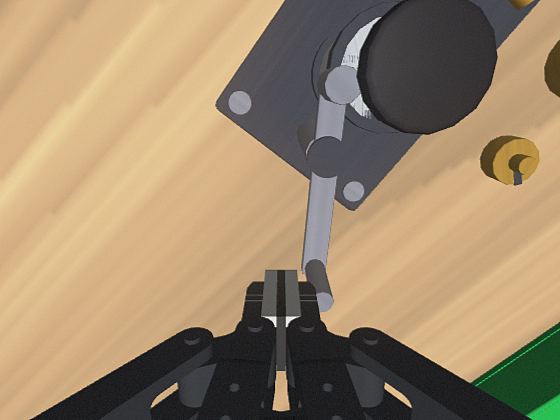

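The lock has turned to about 0.6 rad. The peg is against the fingertip at (322,303), and the pump hasn't moved. I'll carry on round the arc.

```bash
python3 -m pendant '[[[0,0.4,0.3,0,0,0,0],[0,0.5,0.3,0,0,0,0],[0.1,0.5,0.1,0,0,0,0],[0.1,0.5,0.1,0,0,0,0],[0.2,0.5,0,0,0,0,0]]]'
python3 -m pendant '[[[0.2,0.4,0,0,0,0,0],[0.3,0.4,0,0,0,0,0],[0.2,0.2,0,0,0,0,0]]]'
python3 - <<'E'
from h import *
o=bot.get_obs();bot.camera('wrist')
for m in bot.mark_of('wrist','lock_peg')[:2]:
  p=atz('wrist',m['uv'],.13); d=p[:2]-[.5301,-.0024]; print(m['uv'],m['confidence'],p,o['ee_pos'],'a',np.arctan2(d[1],d[0])+np.pi/2-.1388,np.hypot(*d))
E
```

```text
time: 5.67
ee_pos: [0.5724, -0.0376, 0.1124]
tcp_rot: [179.1, 1.2, 135.3]
wrist_force: [-0.5, -0.7, 0.2]
opening: -0.0002
time: 5.92
ee_pos: [0.5751, -0.0237, 0.1121]
tcp_rot: [179.1, 1.2, 135.4]
wrist_force: [-0.9, -1.2, 0.4]
opening: 0.0001
[328.8, 313.1] 0.73 [ 0.5872253  -0.00951738  0.13      ] [ 0.57514028 -0.02368625  0.11213867] a 1.3080426449564853 0.057566978869280166
```

```bash
for i in 1; do python3 -m pendant '[[[0.2,0.2,0,0,0,0,0],[0.15,0.15,0,0,0,0,0]]]'; python3 -m pendant '[[[0.1,0.15,0,0,0,0,0]]]'; python3 -m pendant '[[[0.1,0.15,0,0,0,0,0]]]'; done
```

```text
time: 6.18
ee_pos: [0.5747, -0.0194, 0.1122]
tcp_rot: [179.1, 1.3, 135.3]
wrist_force: [-2.0, -11.4, 0.5]
opening: 0.0002
time: 6.27
ee_pos: [0.5746, -0.019, 0.1122]
tcp_rot: [179.3, 1.4, 135.3]
wrist_force: [-2.4, -12.4, 1.1]
opening: 0.0001
time: 6.35
ee_pos: [0.5746, -0.0189, 0.1123]
tcp_rot: [179.5, 1.5, 135.2]
wrist_force: [-2.2, -12.0, -0.1]
opening: -0.0001
```

12 N with no further motion means the lock is at its stop. I'll back off, rise, and check.

```bash
python3 -m pendant '[[[-0.8,-0.8,0,0,0,0,0],[-0.8,-0.8,0,0,0,0,0],[0,0,-3,0,0,0,0],[0,0,-3.5,0,0,0,0],[0,0,-3.5,0,0,0,0]]]'
python3 -m pendant '[[[0,0,0,0,0,0,0],[0,0,0,0,0,0,0]]]'
python3 - <<'E'
from h import *
o=bot.get_obs();save('wrist','wrist4.png')
print(o['ee_pos'],o['wrist_force'].round(1),proj('wrist',[.5239,.0421,.135]))
for t,z in (('lock_peg',.13),('knob_top',.135)):
 for m in bot.mark_of('wrist',t)[:1]:
  p=atz('wrist',m['uv'],z); d=p[:2]-[.5301,-.0024]; print(t,m['uv'],m['confidence'],p,'a',np.arctan2(d[1],d[0])+np.pi/2-.1388,np.hypot(*d))
E
```

```text
time: 6.77
ee_pos: [0.5683, -0.0437, 0.2067]
tcp_rot: [179.9, 0.9, 135.2]
wrist_force: [0.9, -0.3, 0.1]
opening: 0.0003
time: 6.93
ee_pos: [0.5704, -0.0453, 0.2148]
tcp_rot: [179.5, 1.3, 135.1]
wrist_force: [0.3, 0.6, -0.7]
opening: -0.0001
[ 0.57041908 -0.045315    0.21479428] [ 0.3  0.6 -0.7] [331.11098306  63.78693061]
lock_peg [343.5, 199.9] 0.73 [ 0.58852193 -0.00550317  0.13      ] a 1.3789297264887035 0.05850428367735093
knob_top [332.3, 68.2] 0.87 [0.52491781 0.04118619 0.135     ] a 3.121132259294214 0.043893181108789855
```

View pics/wrist4.png

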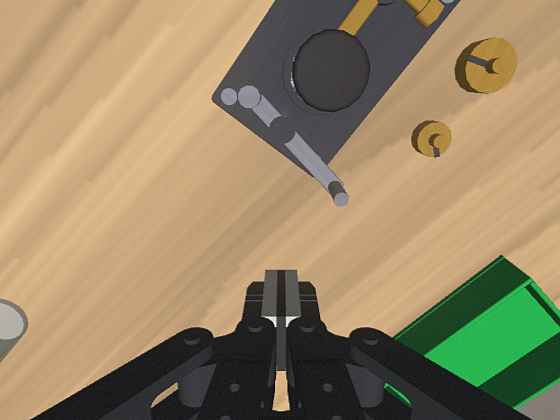

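The lock is aside at about 1.38 rad by vision. The prop at (249,95) is clear of the knob at (331,70), and the knob is still at its fitted position. Now I move over the knob.

```bash
python3 -m pendant '[[[3.1,1,1,0,0,0,0],[3.1,1,1,0,0,0,0],[2.8,0.8,1,0,0,0,0],[0,0,1,0,0,0,0],[0,0,0,0,0,0,0]]]'
python3 - <<'E'
from h import *
o=bot.get_obs();T=R.from_euler('xyz',o['tcp_rot'],degrees=True).as_matrix()
print(o['ee_pos'],o['tcp_rot'],T.T@([.5245,.0415,.135]-o['ee_pos']))
E
```

```text
time: 7.5
ee_pos: [0.5234, 0.0393, 0.1637]
tcp_rot: [179.8, 0.9, 135.0]
wrist_force: [0.1, -0.2, -0.5]
opening: 0.0
[0.52341762 0.03930035 0.16367835] [179.83487937   0.90005516 134.96671397] [0.00124176 0.00223767 0.02866895]
```

```bash
python3 -m pendant '[[[0.1,0.2,1.2,0,0,0,0],[0,0,1,0,0,0,0],[0,0,0.6,0,0,0,0],[0,0,0.8,0,0,0,0],[0,0,0.8,0,0,0,0]]]'
python3 -m pendant '[[[0,0,0.5,0,0,0,0],[0,0,0.3,0,0,0,0],[0,0,0.3,0,0,0,0]]]'
```

```text
time: 7.92
ee_pos: [0.5247, 0.0405, 0.1183]
tcp_rot: [179.8, 0.7, 135.0]
wrist_force: [-6.0, 4.4, 11.2]
opening: -0.0001
time: 8.17
ee_pos: [0.5249, 0.0406, 0.1107]
tcp_rot: [179.5, 0.6, 134.9]
wrist_force: [-16.4, 2.8, 43.6]
opening: -0.0001
```

```bash
python3 -m pendant '[[[0,0,-1.2,0,0,0,0],[0,0,-1.2,0,0,0,0],[0,0,-1.2,0,0,0,0],[0,0,0,0,0,0,0],[0,0,0,0,0,0,0]]]'
python3 - <<'E'
from h import *
o=bot.get_obs();print(o['ee_pos'],o['wrist_force'].round(1))
for n in('top','side'):
 save(n,n+'5.png')
 for t,z in (('pin_top',.11),('lock_peg',.13),('pump',0)):
  for m in bot.mark_of(n,t)[:2]: print(n,t,m['uv'],m['confidence'],atz(n,m['uv'],z))
 for z in (.089,.096,.103,.11,.117,.124): print(z,proj(n,[.5114,.1313,z]).round(1))
a=np.hstack([cv2.resize(cv2.imread('pics/side5.png')[170:260,230:330],None,fx=4,fy=4),cv2.resize(cv2.imread('pics/top5.png')[170:260,220:320],None,fx=4,fy=4)]);cv2.imwrite('pics/c5.png',a)
E
```

```text
time: 8.58
ee_pos: [0.5259, 0.0389, 0.1505]
tcp_rot: [179.3, 0.7, 134.8]
wrist_force: [-0.5, 0.3, -0.2]
opening: 0.0001
[0.52591635 0.03893318 0.15052773] [-0.5  0.3 -0.2]
0.089 [244.7 219.4]
0.096 [244.5 219.3]
0.103 [244.2 219.2]
0.11 [244.  219.1]
0.117 [243.8 219. ]
0.124 [243.5 218.9]
side lock_peg [302.6, 209.3] 0.57 [ 0.58939307 -0.0075836   0.13      ]
side pump [273.8, 218.8] 0.73 [0.52511709 0.08513637 0.        ]
side pump [310.4, 210.8] 0.66 [0.6532262  0.07868043 0.        ]
0.089 [265.  192.2]
0.096 [264.9 190.7]
0.103 [264.8 189.3]
0.11 [264.7 187.8]
0.117 [264.7 186.3]
0.124 [264.6 184.8]
```

View pics/c5.png

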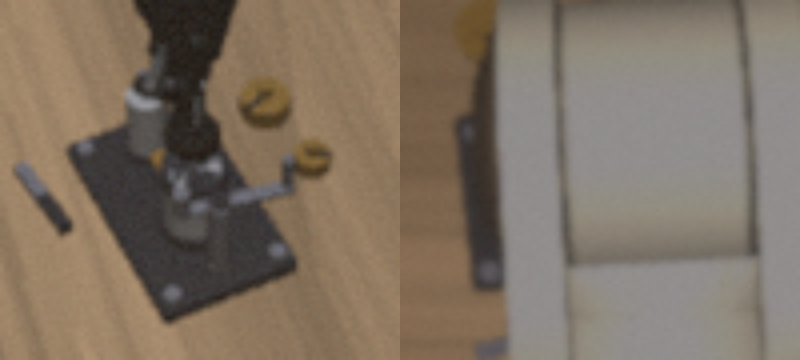

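The side crop is too coarse to read the pin height, but the lock stays aside and the pump stands put. I'll do six full strokes, checking depth and height on each, then inspect the pin with the wrist camera.

```bash
python3 -m pendant '[[[0.25,0.1,1,0,0,0,0],[0,0,0.8,0,0,0,0],[0,0,0.8,0,0,0,0],[0,0,0.8,0,0,0,0],[0,0,0.5,0,0,0,0]]]'
python3 -m pendant '[[[0,0,0.15,0,0,0,0],[0,0,0.15,0,0,0,0]]]'
python3 -m pendant '[[[0,0,-1.2,0,0,0,0],[0,0,-1.2,0,0,0,0],[0,0,-1.2,0,0,0,0],[0,0,0,0,0,0,0],[0,0,0,0,0,0,0]]]'
```

```text
time: 9.4
ee_pos: [0.5254, 0.0422, 0.1105]
tcp_rot: [179.2, 0.8, 134.8]
wrist_force: [-10.6, -0.8, 68.1]
opening: -0.0001
time: 9.57
ee_pos: [0.5253, 0.0422, 0.111]
tcp_rot: [179.0, 1.0, 134.9]
wrist_force: [-6.0, -0.2, 17.6]
opening: -0.0002
time: 9.98
ee_pos: [0.5247, 0.0424, 0.1475]
tcp_rot: [178.9, 1.1, 134.9]
wrist_force: [0.5, -0.3, -0.7]
opening: 0.0
```

```bash
python3 -m pendant '[[[0,0,1,0,0,0,0],[0,0,0.8,0,0,0,0],[0,0,0.7,0,0,0,0],[0,0,0.6,0,0,0,0],[0,0,0.3,0,0,0,0]]]'
python3 -m pendant '[[[0,0,0.2,0,0,0,0],[0,0,0.2,0,0,0,0]]]'
python3 -m pendant '[[[0,0,-1.2,0,0,0,0],[0,0,-1.2,0,0,0,0],[0,0,-1.2,0,0,0,0],[0,0,0,0,0,0,0],[0,0,0,0,0,0,0]]]'
```

```text
time: 10.4
ee_pos: [0.526, 0.0425, 0.1107]
tcp_rot: [178.8, 1.2, 134.9]
wrist_force: [-14.0, -1.5, 49.1]
opening: -0.0004
time: 10.57
ee_pos: [0.5258, 0.0425, 0.1109]
tcp_rot: [178.7, 1.3, 134.9]
wrist_force: [-11.9, -1.0, 30.1]
opening: 0.0001
time: 10.98
ee_pos: [0.5241, 0.0424, 0.1444]
tcp_rot: [178.7, 1.3, 134.9]
wrist_force: [0.2, -1.3, -0.2]
opening: -0.0001
```

Those two were full strokes. Here are three more at gentler depth, starting from about 0.1445.

```bash
python3 -m pendant '[[[0,0,0.8,0,0,0,0],[0,0,0.7,0,0,0,0],[0,0,0.7,0,0,0,0],[0,0,0.6,0,0,0,0],[0,0,0.2,0,0,0,0]]]'
python3 -m pendant '[[[0,0,0.2,0,0,0,0],[0,0,0.15,0,0,0,0]]]'
python3 -m pendant '[[[0,0,-1.2,0,0,0,0],[0,0,-1.2,0,0,0,0],[0,0,-1.2,0,0,0,0],[0,0,0,0,0,0,0],[0,0,0,0,0,0,0]]]'
python3 -m pendant '[[[0,0,0.8,0,0,0,0],[0,0,0.7,0,0,0,0],[0,0,0.7,0,0,0,0],[0,0,0.6,0,0,0,0],[0,0,0.2,0,0,0,0]]]'
python3 -m pendant '[[[0,0,0.2,0,0,0,0],[0,0,0.15,0,0,0,0]]]'
python3 -m pendant '[[[0,0,-1.2,0,0,0,0],[0,0,-1.2,0,0,0,0],[0,0,-1.2,0,0,0,0],[0,0,0,0,0,0,0],[0,0,0,0,0,0,0]]]'
```

```text
time: 11.4
ee_pos: [0.5249, 0.0425, 0.1108]
tcp_rot: [178.7, 1.3, 134.9]
wrist_force: [-11.6, -2.0, 38.1]
opening: 0.0002
time: 11.57
ee_pos: [0.5249, 0.0425, 0.111]
tcp_rot: [178.5, 1.4, 134.9]
wrist_force: [-9.5, -1.5, 23.1]
opening: -0.0002
time: 11.98
ee_pos: [0.523, 0.0424, 0.1444]
tcp_rot: [178.6, 1.3, 134.9]
wrist_force: [-0.0, -0.2, -1.1]
opening: 0.0002
time: 12.4
ee_pos: [0.5238, 0.0424, 0.1108]
tcp_rot: [178.6, 1.3, 134.9]
wrist_force: [-10.9, -0.3, 37.1]
opening: 0.0003
time: 12.57
ee_pos: [0.5237, 0.0424, 0.111]
tcp_rot: [178.5, 1.5, 134.9]
wrist_force: [-8.1, -0.9, 23.2]
opening: 0.0
time: 12.98
ee_pos: [0.5218, 0.0423, 0.1445]
tcp_rot: [178.5, 1.4, 134.9]
wrist_force: [0.3, -0.2, 0.3]
opening: -0.0007
```

```bash
python3 -m pendant '[[[-0.2,0.15,0.8,0,0,0,0],[0,0,0.7,0,0,0,0],[0,0,0.7,0,0,0,0],[0,0,0.6,0,0,0,0],[0,0,0.2,0,0,0,0]]]'
python3 -m pendant '[[[0,0,0.2,0,0,0,0],[0,0,0.15,0,0,0,0]]]'
python3 -m pendant '[[[0,0,-1.2,0,0,0,0],[0,0,-1.2,0,0,0,0],[0,0,-1.2,0,0,0,0],[0,0,0,0,0,0,0],[0,0,0,0,0,0,0]]]'
python3 -m pendant '[[[0,0,0.8,0,0,0,0],[0,0,0.7,0,0,0,0],[0,0,0.7,0,0,0,0],[0,0,0.6,0,0,0,0],[0,0,0.2,0,0,0,0]]]'
python3 -m pendant '[[[0,0,0.2,0,0,0,0],[0,0,0.15,0,0,0,0]]]'
python3 -m pendant '[[[0,0,-1.2,0,0,0,0],[0,0,-1.2,0,0,0,0],[0,0,-1.5,0,0,0,0],[0,0,-3,0,0,0,0],[0,0,-3.5,0,0,0,0]]]'
python3 -m pendant '[[[-3,-1,-2,0,0,0,0],[-3,-1,-1,0,0,0,0],[-3,-1,0,0,0,0,0],[0,0,0,0,0,0,0]]]'
python3 - <<'E'
from h import *
o=bot.get_obs();save('wrist','wrist6.png');print(o['time'],o['ee_pos'])
for t,z in (('pin_top',.124),('lock_peg',.13),('knob_top',.135)):
  for m in bot.mark_of('wrist',t)[:1]: print(t,m['uv'],m['confidence'],atz('wrist',m['uv'],z).round(4))
for z in (.089,.096,.103,.11,.117,.124): print(z,proj('wrist',[.5114,.1313,z]).round(1))
E
```

```text
time: 13.4
ee_pos: [0.5253, 0.042, 0.1108]
tcp_rot: [178.6, 1.4, 134.9]
wrist_force: [-12.3, -0.9, 37.2]
opening: -0.0001
time: 13.57
ee_pos: [0.5252, 0.042, 0.111]
tcp_rot: [178.4, 1.5, 134.9]
wrist_force: [-9.5, -0.8, 24.0]
opening: -0.0001
time: 13.98
ee_pos: [0.5236, 0.0418, 0.1444]
tcp_rot: [178.5, 1.4, 134.9]
wrist_force: [-0.0, 0.0, -0.7]
opening: -0.0
time: 14.4
ee_pos: [0.5244, 0.0419, 0.1108]
tcp_rot: [178.5, 1.4, 134.9]
wrist_force: [-12.0, -0.7, 35.9]
opening: 0.0002
time: 14.57
ee_pos: [0.5244, 0.0419, 0.111]
tcp_rot: [178.3, 1.5, 134.9]
wrist_force: [-9.5, -1.9, 22.9]
opening: 0.0002
time: 14.98
ee_pos: [0.5171, 0.0414, 0.2061]
tcp_rot: [178.9, 1.0, 134.9]
wrist_force: [0.8, 0.4, -0.0]
opening: -0.0001
time: 15.32
ee_pos: [0.5603, -0.045, 0.2397]
tcp_rot: [178.8, 1.1, 135.2]
wrist_force: [0.6, 0.4, 0.0]
opening: -0.0001
15.3167 [ 0.56031838 -0.04496481  0.2396815 ]
lock_peg [341.3, 200.9] 0.95 [ 0.5856 -0.0044  0.13  ]
knob_top [335.2, 82.3] 0.95 [0.5229 0.0453 0.135 ]
0.089 [406.8 -24.1]
0.096 [410.4 -27. ]
0.103 [414.2 -30.1]
0.11 [418.2 -33.3]
0.117 [422.4 -36.7]
0.124 [426.9 -40.4]
```

View pics/wrist6.png

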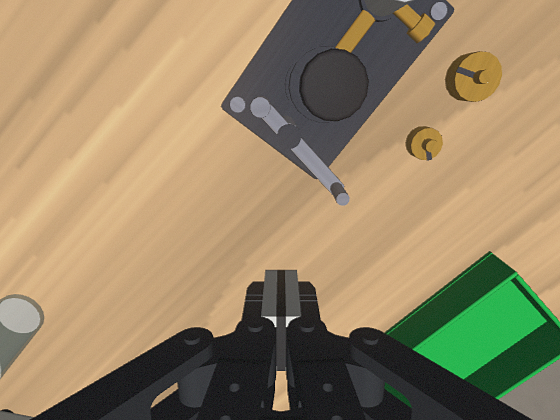

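The lock is still aside (peg at (342,200)) and the knob is up at (334,83). The pin is out of frame, so I'll go to the earlier view pose to read its height.

```bash
python3 -m pendant '[[[2.8,-0.8,-0.5,0,0,0,0],[2.8,-0.8,-0.5,0,0,0,0],[2.8,-0.8,0,0,0,0,0],[2.4,-0.8,0,0,0,0,0],[0,0,0,0,0,0,0]]]'
python3 - <<'E'
from h import *
o=bot.get_obs();im=save('wrist','wrist7.png');save('top','top7.png');print(o['time'],o['ee_pos'])
for t,z in (('pin_top',.124),('knob_top',.135)):
  for m in bot.mark_of('wrist',t)[:1]: print(t,m['uv'],m['confidence'],atz('wrist',m['uv'],z).round(4))
print('tower',proj('wrist',[.5114,.1313,.085]).round(1))
for z in (.089,.096,.103,.11,.117,.124): print(z,proj('wrist',[.5114,.1313,z]).round(1))
E
```

```text
time: 15.93
ee_pos: [0.4523, 0.0172, 0.2417]
tcp_rot: [179.1, 0.6, 135.5]
wrist_force: [-0.5, 0.2, -0.6]
opening: 0.0002
15.9333 [0.45231947 0.01719883 0.24174593]
pin_top [453.9, 159.4] 0.8 [0.5178 0.1291 0.124 ]
knob_top [371.2, 256.2] 0.97 [0.5285 0.0403 0.135 ]
tower [429.3 142.1]
0.089 [431.3 142.9]
0.096 [434.9 144.2]
0.103 [438.7 145.5]
0.11 [442.7 147. ]
0.117 [446.8 148.5]
0.124 [451.2 150. ]
```

View pics/wrist7.png

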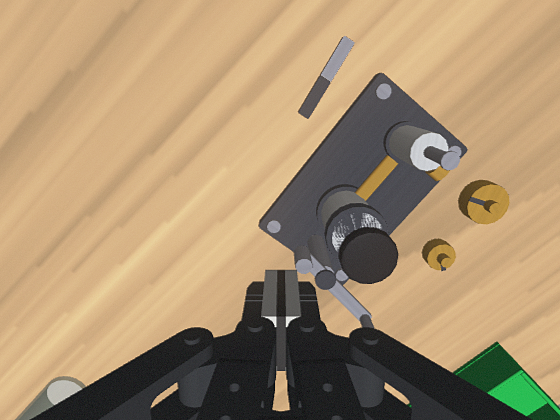

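The pin head at (450,159) stands about 22 px off the tower-top centre (429,152), which matches the prediction for fully out (z 0.124). One settled check of pump position, then I hand in.

```bash
python3 -m pendant '[[[0,0,0,0,0,0,0],[0,0,0,0,0,0,0]]]'
python3 - <<'E'
from h import *
o=bot.get_obs();bot.camera('wrist')
for t,z in (('pin_top',.124),('pin_top',.117),('knob_top',.135)):
  for m in bot.mark_of('wrist',t)[:1]: print(t,z,m['uv'],atz('wrist',m['uv'],z).round(4))
bot.camera('side')
for t,z in (('knob_top',.135),('pump',0),('lock_peg',.13),('mass_small',0),('mass_big',0),('bar_magnet',0)):
  for m in bot.mark_of('side',t)[:1]: print('side',t,m['uv'],m['confidence'],atz('side',m['uv'],z).round(3))
print(bot.job_done(),bot.get_obs()['wrist_force'])
E
```

```text
time: 16.3
ee_pos: [0.4571, 0.0151, 0.2406]
tcp_rot: [179.2, 0.6, 135.4]
wrist_force: [-0.6, -0.2, -0.2]
opening: -0.0002
pin_top 0.124 [450.4, 151.7] [0.5124 0.1297 0.124 ]
pin_top 0.117 [450.4, 151.7] [0.5156 0.1313 0.117 ]
knob_top 0.135 [366.5, 254.5] [0.5254 0.0385 0.135 ]
side knob_top [280.5, 201.4] 0.58 [0.535 0.04  0.135]
side pump [273.8, 217.9] 0.71 [0.526 0.089 0.   ]
side lock_peg [303.8, 208.8] 0.63 [ 0.594 -0.007  0.13 ]
side mass_small [308.5, 209.6] 0.53 [0.649 0.086 0.   ]
side mass_big [293.5, 195.3] 0.53 [0.622 0.163 0.   ]
the job is handed in; nothing more can be done
the job is handed in; nothing more can be done
```

The pump is primed and the job is handed in, at about 17 s of the 58 s. The hand-in reports no verdict, so this rests on my own checks.

- **Lock:** I pushed the peg round with the shut fingertips until it stopped at about 12 N. Vision put it at about 1.38 rad of 1.4. The prop was clear of the knob, and the lock was still aside at the last look.
- **Strokes:** I made seven full strokes, pressing to z 0.111 each time and lifting clear of the knob between strokes. The wrist force peaked at 68 N on the second stroke, against the 120 N limit, and I pressed more gently after that.
- **Pin:** The settled wrist view puts its top within about 2 mm of where it should be when fully out (z 0.124).
- **Knob and gripper:** The knob was up and the arm was well clear of the pump.
- **Pump and bystanders:** The pump's position agreed with the start within the measuring noise of a few mm. The two brass weights read within a few mm of their start positions in the side view.

Checks that failed or disagreed:
- The network missed the bar magnet in the last side view. It had been in its place in the wrist picture just before.
- The far bystanders (telescope, tuning fork, beaker, screwdriver) were not measured again; nothing went near them.
- Two wrist readings of the knob differed by about 5 mm while the arm was still settling. The final settled one was within about 4 mm of the fitted position.

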